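# Fish a dropped nut out of the gap beside the drawer cabinet

### The arm

A 6-joint arm with a two-finger parallel gripper is mounted at the origin on a cart in front of the work surface, level with it; the furniture and walls round the work are solid. World frame = base frame: x ahead of the robot, y to its left, z up, the work surface at z = 0. Lengths are in m, angles in rad, forces in N, time in s.
With the tool pointing down it reaches from about 0.375 to 0.975 m from the base axis. Payload 3.8 kg.
Tool frame: the origin (TCP) lies midway between the tips of the shut fingers; the grasp point (between the pads) lies 19 mm behind it; z points along the fingers, y is the line along which they close (so a half turn about z gives the same grasp; the last joint's range is limited). The gripper opens to 85 mm and grips with 20 to 120 N. Pads are 22 mm wide; open, the fingers measure 114 mm over their backs; the gripper's body (76 mm by 85 mm) begins 54 mm behind the grasp point. The pads swing forward as they close: fully open they stand 13 mm farther back than shut.
Start: joints at [-1.296, 0.264, 1.604, -0, 1.274, -0.037], TCP at [0.207, -0.642, 0.231] pointing down, gripper open.
Joint ranges: [-2.63, 2.63], [-0.94, 2.18], [0.31, 2.57], [-1.31, 4.45], [0, 2.66], [-2.55, 2.55]. Speed limits (rad/s): [2.57, 2.57, 3.14, 3.14, 3.14, 3.14].

### API

Orientations are given as a rotation vector (axis times angle).
In Python, from workcell import bot gives the robot as it stands.
- The arm moves only by the tool servo_tool, never from a script. Its argument "series" is a list of rows, each a list of 7 numbers: the shift along the world's x, y, z in units of 0.15 m (1.0 is 0.15 m), then the turn, a rotation vector about the world's x, y, z in units of 180 degrees (1.0 is 180 degrees), then the closure, from 0 (fully open) to 1 (shut). A call has 1 to 20 rows; each row is the pose to reach, as a shift and turn from the pose commanded when the call began, turning the shorter way round; what a row does not reach only later rows make up. A row lasts 1/10 s, in which the tool goes at most 50 mm and 8.59 degrees, less where a joint would pass 70% of its speed; a pose out of reach is approached as far as the arm can. A call with a number of a shift or a turn outside -1 to 1 is refused whole. A call with a gripper value outside its range is refused whole. The fingers move at their own pace and stop on an object; "newtons" is the grip in N (left out, the last holds). Time passes only in rows, so rows that repeat a pose let the fingers close. It gives the time, the measured TCP pose, the force, the opening and the grip force at its end, in the units of the state.
- bot.read_state(): the state, without advancing time (a new reading comes with each control period).
- bot.read_camera(name): name is "scene" or "top"; returns the picture (384x512x3 uint8, red, green, blue); there is no depth.
- bot.camera_info(name): a dict with "vertical_fov" (degrees; the focal length in pixels is half the picture's height over the tangent of half this angle, whatever the lens; pixels are square), "cx", "cy" (the principal point, pixels), "R" (3x3) and "t" (3): a world point X has camera coordinates R X + t. Camera axes: x right, y down, z forward; pixel columns grow to the right and rows downward; lengths in m; the calibration is good to about 2 mm. A picture is of the moment at which its call begins. camera_info takes no time and is no camera call.
- bot.finish_job(): hands the job in; it is judged then, once.
Trained networks look in the newest picture that a camera, given by its name, has taken for a name from the list of things; names that differ only in an ending like _2 or _b are one class to them, and where a whole thing is asked for, a point or a joint stands for the part that bears it (a point fixed in the world has none). Each returns a list of dicts, best first, with "score" (0 to 1); they miss things now and then, are a little off and sometimes report something else, mostly with a low value. They report only what shows in the picture. A call takes as long as a camera call.
- bot.recognise(target, camera): "box" ([left, top, right, bottom] as shares, 0 to 1, of the picture: columns of its width, rows of its height, round what is visible of it).
- bot.trace(target, camera): "mask" (384x512 bool, what is visible of it) and "box" ([left, top, right, bottom] as shares, 0 to 1, of the picture: columns of its width, rows of its height, round what is visible of it).
- bot.mark_of(target, camera): "at" ([row, column] as shares, 0 to 1, of the picture: columns of its width, rows of its height: a listed point, or the origin of a listed thing).
The state is a dict: "time": time; "q": joint angles; "joint_vel": joint speeds; "joint_torque": joint torques, N m; "tool_pos": TCP position; "tcp_rot": TCP orientation; "wrist_force": force on the tool from outside, world axes, zero at the start; "torque": the same for the moment, N m; "width": opening from 0.0 (shut) to 1.0 (fully open); "grip_force": force on a finger pad.
Only numpy, scipy, OpenCV 4.12 (cv2) and the standard library are available. Lean on these libraries where they do the work, as an engineer would, in place of code of your own. Each camera call takes 0.05 s, during which the arm holds its last target. There are 200 camera calls.

### The job

A hexagon nut has dropped into the narrow gap between the small drawer cabinet and the wooden batten beside it. Take the bent steel hook by its wooden handle, reach into the gap with it and draw the nut out through the open end until the nut lies flat on the bench wholly outside the gap, then lay the hook down on the bench, out of the gap. Never touch the nut with the gripper itself, and leave the tape measure and the roll of masking tape where they are.

Things in the scene. Friction and masses are not known exactly. Their poses are not given: they have to be found in the camera images.
- gap_mouth (a point): Middle of the open end of the gap, on the bench (z = 0). Its x axis is level and points into the gap, y from the cabinet to the batten, z up. The gap is straight, 44 mm wide (22 mm either side of the x axis), 170 mm long, open on top, closed at its far end by a wooden block 35 mm high. All of it is fixed to the bench.
- cabinet: Grey drawer cabinet beside the gap, fixed. Origin under its centre, 100 mm in and 97 mm to the -y side of gap_mouth, same axes. 200 mm along x, 150 mm along y, 140 mm high, a 26 mm high dish of screws on top. Drawer front at -x (the mouth end), its knobs stand out about 45 mm at y = 0.
- batten: Pale wooden batten on the gap's other side, screwed down: 26 mm thick, 35 mm high, 200 mm long. Its origin is the cabinet's, not its own centre: it spans x -100 to 100 mm, y 119 to 145 mm from there.
- nut_center (a point): Centre of the plain steel hexagon nut: 30 mm across flats, 35 mm across corners, 16 mm high, 20 mm hole right through from top to bottom, about 65 g. It lies flat on the bench in the gap (this centre 8 mm up), 45 to 75 mm in from the mouth, within 3 mm of the gap's middle. z is up through the hole.
- hook_grip (a point): Centre of the hook's wooden handle (85 long, 26 wide, 42 mm high, on its flat underside: 21 mm up). x points along handle and rod to the bent tip, z up. A 6 mm steel rod leaves the handle's front 30 mm above the bench through a 19 mm ferrule, runs level, and bends straight down 210 mm ahead of here, with 27 mm free height under it. 160 g. It starts right of the gap.
- hook_tip (a point): Lowest point of the hook's downturned 6 mm thick end: 210 mm ahead of hook_grip along its x axis and 21 mm below it, level with the handle's underside. The end fits easily into the nut's hole. Axes as hook_grip.
- tape_measure_center (a point): Centre of the tape measure, 58x77x62 mm, loose, standing on the robot's side of the batten; a bystander.
- masking_tape_center (a point): Centre of the roll of masking tape, 96 mm across, 25 mm high, loose, lying to the right of the hook; a bystander.

How it is judged:
By the outcome, as a careful person would: the job done as asked, in the order asked, and still so for the second after the job is handed in, with the robot touching nothing.
It also fails if it takes over 42 s, if anything falls off the work surface, if the arm or the gripper's body presses on something with over 40 N, if the wrist force passes 120 N, or if a joint passes its speed limit or range.

## Working session

There is one attempt and no reset: what is moved stays moved. The work goes in short steps, Python scripts to look and compute and a tool call to move; the robot and the scene stay as the last step left them, time stands still between calls to the robot, and variables do not carry over. Pictures are saved under pics/ and viewed, at most 10 in all, crops included, and the job is handed in when it is done.

Besides the shell and the picture viewer there is one more tool, called as a command line: name --pt "numbers of a row" for each row, then --argument value for the rest. servo_tool: Moves the arm, as the interface text tells. Shifts and turns lie within -1 to 1; 1 stands for 0.15 m of shift or 180 degrees of turn. Its arguments: {"type":"object","properties":{"series":{"type":"array","items":{"type":"array","items":{"type":"number"}}},"newtons":{"type":"number"}},"required":["series"]}

```bash
ls; mkdir -p pics; cat > h.py <<'E'
import numpy as np, cv2
from workcell import bot
def cam(n):
    c=bot.camera_info(n); f=192/np.tan(np.radians(c['vertical_fov'])/2)
    return c,f,np.array(c['R']),np.array(c['t'])
def ray(n,row,col):
    c,f,R,t=cam(n); d=R.T@np.array([(col-c['cx'])/f,(row-c['cy'])/f,1]); return -R.T@t,d
def atz(n,row,col,z):
    o,d=ray(n,row,col); return o+d*(z-o[2])/d[2]
def px(n,X):
    c,f,R,t=cam(n); p=R@np.array(X)+t; return np.array([p[1]/p[2]*f+c['cy'],p[0]/p[2]*f+c['cx']])
def save(n,name):
    im=bot.read_camera(n); cv2.imwrite('pics/'+name,im[:,:,::-1]); return im
E
python3 - <<'E'
from h import *
for n in('scene','top'):
    im=save(n,n+'0.png'); c=bot.camera_info(n); print(n,c)
    for t,z in(('gap_mouth',0),('cabinet',0),('batten',0),('nut_center',.008),('hook_grip',.021),('hook_tip',0),('tape_measure_center',.031),('masking_tape_center',.0125)):
        for m in bot.mark_of(t,n)[:2]:
            r,cc=m['at'][0]*384,m['at'][1]*512
            print(t,round(m['score'],2),round(r,1),round(cc,1),atz(n,r,cc,z).round(4))
E
python3 -c "
import cv2,numpy as np
a=[cv2.imread(f'pics/{n}0.png') for n in('scene','top')]
"
```

```text
pics
scene {'vertical_fov': 50.70658255680459, 'cx': 248.17652118324955, 'cy': 192.30577218547273, 'R': array([[-0.98264278, -0.18543055, -0.00535469],
       [-0.13774587,  0.74867564, -0.64846809],
       [ 0.12425472, -0.6364749 , -0.76122301]]), 't': array([0.50374838, 0.25470637, 1.16335705])}
gap_mouth 0.68 245.1 243.5 [ 0.5321 -0.0255  0.    ]
cabinet 0.96 265.9 197.9 [0.6508 0.0704 0.    ]
nut_center 0.4 266.3 237.0 [0.5355 0.0552 0.008 ]
hook_grip 0.58 168.4 280.1 [ 0.4639 -0.3492  0.021 ]
hook_tip 0.56 166.6 220.3 [ 0.6791 -0.3392  0.    ]
tape_measure_center 0.9 282.7 267.4 [0.4384 0.1035 0.031 ]
tape_measure_center 0.27 166.3 282.6 [ 0.4559 -0.3512  0.031 ]
masking_tape_center 0.52 139.7 293.6 [ 0.4347 -0.5158  0.0125]
top {'vertical_fov': 46.59029156709741, 'cx': 250.64650012143116, 'cy': 183.8443006724319, 'R': array([[-0.06181951, -0.99808662,  0.00120422],
       [-0.7827176 ,  0.04773128, -0.62054402],
       [ 0.6192992 , -0.03930429, -0.78417069]]), 't': array([-0.15188628,  0.46138153,  1.08017567])}
hook_grip 0.86 205.8 306.1 [ 0.4655 -0.3512  0.021 ]
masking_tape_center 0.82 208.2 363.3 [ 0.4517 -0.5272  0.0125]
```

View pics/scene0.png

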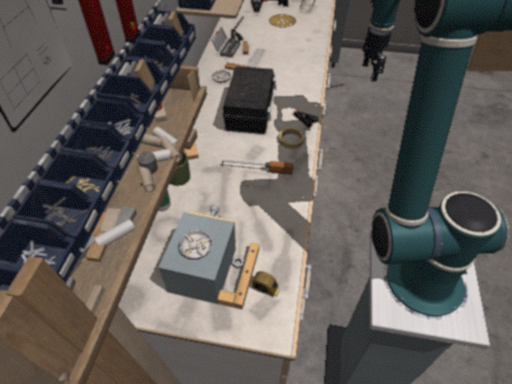

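View pics/top0.png

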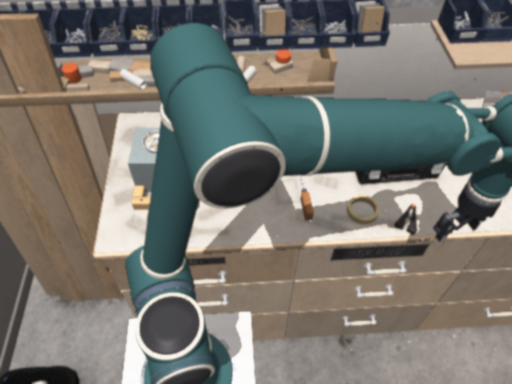

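The scene view shows the gap running up the image: the mouth is at about (row 245, col 243) and the nut at about (263, 237). The hook lies at row 167, cols 220–292. The arm blocks most of the top view. I'll zoom in and fit the gap pose.

```bash
cat > fit.py <<'E'
from h import *
from scipy.optimize import minimize
def Rz(a): return np.array([[np.cos(a),-np.sin(a)],[np.sin(a),np.cos(a)]])
def hull(n,p,box):
    x0,x1,y0,y1,z1=box; P=[]
    for x in(x0,x1):
        for y in(y0,y1):
            for z in(0,z1):
                w=Rz(p[2])@[x,y]+p[:2]; P.append(px(n,[*w,z])[::-1])
    return cv2.convexHull(np.array(P,np.float32))
def gp(p,x,y,z): return [*(Rz(p[2])@[x,y]+p[:2]),z]
E
python3 - <<'E'
from fit import *
im=save('scene','scene1.png')
cv2.imwrite('pics/crop1.png',cv2.resize(im[150:310,150:350,::-1],None,fx=3.7,fy=3.7,interpolation=cv2.INTER_CUBIC))
M={}
for t in('batten','cabinet','nut_center','hook_grip','masking_tape_center','tape_measure_center'):
    r=bot.trace(t,'scene')
    for k in r[:2]:
        m=k['mask']; print(t,round(k['score'],2),m.sum(),(np.array(k['box'])*[512,384,512,384]).round(1))
        ys,xs=np.nonzero(m); print('   mean',ys.mean().round(1),xs.mean().round(1))
        M.setdefault(t,m)
np.savez('m.npz',**M)
E
```

```text
batten 0.72 857 [217.6 242.2 260.  308.3]
   mean 281.5 241.5
cabinet 0.74 6192 [156.3 206.4 262.1 310.1]
   mean 259.8 205.6
nut_center 0.42 92 [233.3 259.3 246.1 268.2]
   mean 262.6 238.3
hook_grip 0.85 395 [221.8 159.6 291.  175.7]
   mean 166.5 274.5
hook_grip 0.53 6177 [154.4 204.1 261.8 308.2]
   mean 259.8 205.7
masking_tape_center 0.62 324 [280.5 129.5 307.5 149.9]
   mean 137.9 291.3
tape_measure_center 0.6 511 [254.7 270.  279.9 295.6]
   mean 283.2 265.5
```

View pics/crop1.png

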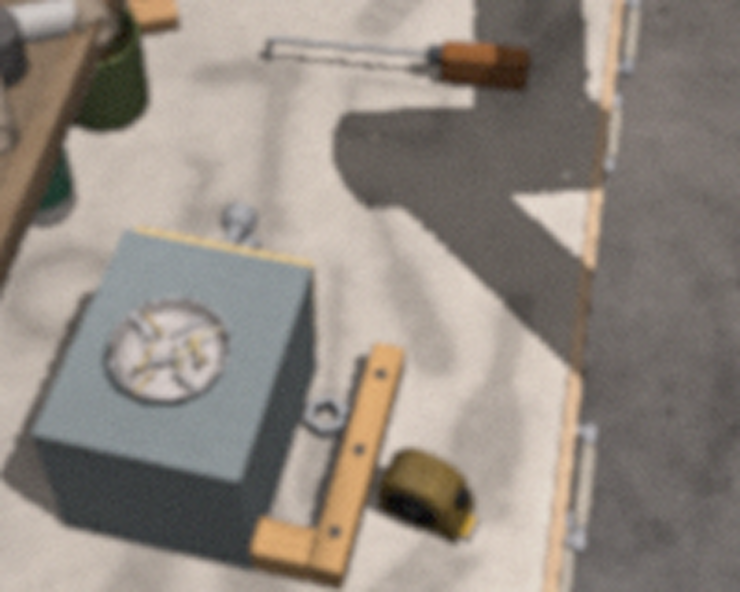

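The crop shows the nut at (col 325, row 413) in the gap, the batten's front top corners at (373,345) and (404,348), the cabinet's top corners at (313,265), (133,230), (36,435) and (240,480), and the hook tip at (266,58). Next I'll fit poses to these.

```bash
cat > pose.py <<'E'
from fit import *
from scipy.optimize import least_squares
conv=lambda u,v:np.array([(v+.5)/3.7-.5+150,(u+.5)/3.7-.5+150])
obs=[((0,-.022,.14),(313,265)),((0,-.172,.14),(133,230)),((.2,-.172,.14),(36,435)),((.2,-.022,.14),(240,480)),((0,.022,.035),(373,345)),((0,.048,.035),(404,348)),((.2,.048,0),(341,583))]
f=lambda p:np.concatenate([px('scene',gp(p,*g))-conv(*u) for g,u in obs])
s=least_squares(f,[.53,-.02,1.5],loss='soft_l1'); p=s.x
print('gap',p.round(4),np.degrees(p[2])); print(f(p).reshape(-1,2).round(1).tolist())
M=np.load('m.npz')
def cost(p):
    c=0
    m=np.zeros((384*4,512*4),np.uint8)
    cv2.fillConvexPoly(m,((hull('scene',p,(0,.2,-.172,-.022,.14))+.5)*4).astype(int),1)
    m=cv2.resize(m.astype(np.float32),(512,384),interpolation=cv2.INTER_AREA)
    return np.abs(m-M['cabinet']).sum()
r=minimize(cost,p,method='Nelder-Mead',options=dict(initial_simplex=[p,p+[.01,0,0],p+[0,.01,0],p+[0,0,.05]]))
print('mask cab',r.x.round(4),r.fun,cost(p))
for (u,v,z,nm) in((325,413,.012,'nut'),(266,58,0,'tip'),):
    X=atz('scene',*conv(u,v),z); print(nm,X.round(4),'in gap',(Rz(p[2]).T@(X[:2]-p[:2])).round(4))
X=atz('scene',262.6,238.3,.010);print('nut mask',X.round(4),(Rz(p[2]).T@(X[:2]-p[:2])).round(4))
# hook handle top end corners z=.042
for u,v in((443,44),(528,46)): print(atz('scene',*conv(u,v),.042).round(4))
for u,v in((446,82),(526,89)): print(atz('scene',*conv(u,v),.0).round(4))
E
python3 pose.py
```

```text
gap [ 0.5306 -0.0197  1.5123] 86.64727301332537
[[-3.3, 1.1], [-3.8, -0.7], [0.4, -1.1], [0.9, -0.2], [-1.0, 0.1], [-0.1, 0.2], [3.3, 0.5]]
mask cab [ 0.5319 -0.0216  1.5312] 1163.0 1193.625
nut [0.537  0.0406 0.012 ] in gap [ 0.0606 -0.0029]
tip [ 0.6763 -0.3464  0.    ] in gap [-0.3176 -0.1645]
nut mask [0.534  0.0435 0.01  ] [0.0633 0.0003]
[ 0.5039 -0.3552  0.042 ]
[ 0.4244 -0.3671  0.042 ]
[ 0.4981 -0.3463  0.    ]
[ 0.4212 -0.351   0.    ]
```

```bash
python3 - <<'E'
from h import *
from scipy.spatial.transform import Rotation as R
s=bot.read_state(); print(s['time'],s['tool_pos'],s['tcp_rot'],s['width']); print(R.from_rotvec(s['tcp_rot']).as_matrix().round(3))
conv=lambda u,v:np.array([(v+.5)/3.7-.5+150,(u+.5)/3.7-.5+150])
for u,v in((428,53),(272,42)): print(atz('scene',*conv(u,v),.03).round(4))
E
```

```text
1.25 [ 0.20707972 -0.64244616  0.23127322] [-3.10346441e+00 -4.87813489e-01  1.52008518e-05] 0.9977227248187633
[[ 0.952  0.307 -0.   ]
 [ 0.307 -0.952  0.   ]
 [-0.    -0.    -1.   ]]
[ 0.5175 -0.3526  0.03  ]
[ 0.6672 -0.3401  0.03  ]
```

servo_tool --pt "0.25 0.25 0 0 0 -0.015 0" --pt "0.5 0.5 0 0 0 -0.03 0" --pt "0.75 0.75 0 0 0 -0.045 0" --pt "1 1 0 0 0 -0.06 0" --pt "1 1 0 0 0 -0.077 0" --pt "1 1 0 0 0 -0.077 0"

```text
time: 1.85
tool_pos: [0.3588, -0.4907, 0.2315]
tcp_rot: [3.139, 0.115, 0.001]
wrist_force: [0.0, -0.1, -0.3]
width: 1.0
grip_force: 0.0
```

servo_tool --pt "0.24 0.3 -0.1 0 0 0 0" --pt "0.48 0.6 -0.3 0 0 0 0" --pt "0.72 0.93 -0.5 0 0 0 0" --pt "0.72 0.93 -0.7 0 0 0 0" --pt "0.72 0.93 -0.7 0 0 0 0"

```text
time: 2.35
tool_pos: [0.4635, -0.3496, 0.1218]
tcp_rot: [-3.134, -0.115, 0.009]
wrist_force: [-1.2, 0.0, -1.0]
width: 1.0
grip_force: 0.0
```

```bash
python3 - <<'E'
from h import *
from scipy.spatial.transform import Rotation as R
s=bot.read_state(); print(s['time'],s['tool_pos'],R.from_rotvec(s['tcp_rot']).as_matrix().round(3)[:,0])
a=save('top','top2.png')
for n in ('top',):
  for t,z in(('gap_mouth',0),('cabinet',0),('batten',0),('nut_center',.008),('hook_grip',.021),('hook_tip',0)):
    for m in bot.mark_of(t,n)[:1]:
        r,cc=m['at'][0]*384,m['at'][1]*512
        print(n,t,round(m['score'],2),round(r,1),round(cc,1),atz(n,r,cc,z).round(4))
b=save('scene','scene2.png')
c=np.vstack([a[90:270,100:420],b[130:300,150:470][:150]])
cv2.imwrite('pics/c2.png',cv2.resize(a[110:250,100:340,::-1],None,fx=3.3,fy=3.3,interpolation=cv2.INTER_CUBIC))
E
```

```text
2.35 [ 0.4634632  -0.34959705  0.12175448] [ 0.997  0.073 -0.005]
top gap_mouth 0.67 193.4 196.0 [ 0.5499 -0.0117  0.    ]
top cabinet 0.57 174.2 172.5 [0.6342 0.0667 0.    ]
top nut_center 0.5 194.6 176.1 [0.5427 0.0501 0.008 ]
top hook_grip 0.61 208.4 301.6 [ 0.4567 -0.3362  0.021 ]
top hook_tip 0.73 174.9 172.5 [0.6311 0.0666 0.    ]
```

View pics/c2.png

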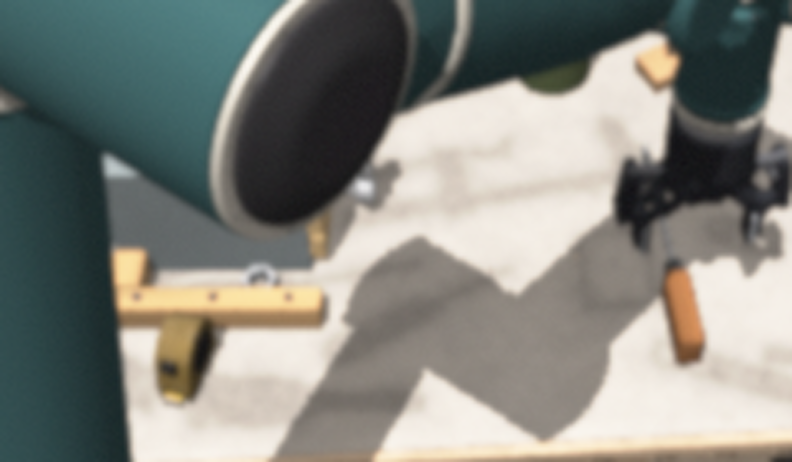

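The top view now shows the gap: nut at (col 262, row 272), batten top front corners at about (322,289) and (324,309), and the handle top from (677,267) to (691,346).

```bash
python3 - <<'E'
from h import *
cv=lambda u,v:((v+.5)/3.3-.5+110,(u+.5)/3.3-.5+100)
for nm,u,v,z in(('hfl',667,268,.042),('hfr',688,266,.042),('hbl',681,347,.042),('hbr',702,344,.042),('bat gap',322,289,.035),('bat rob',324,309,.035),('bat low',324,326,0),('bat far',120,287,.035),('batfar rob',120,309,.035),('nut top hole',262,272,.016),('cab base',313,268,0),('cab base2',160,268,0),):
    print(nm,atz('top',*cv(u,v),z).round(4))
E
```

```text
hfl [ 0.5077 -0.3415  0.042 ]
hfr [ 0.5088 -0.3615  0.042 ]
hbl [ 0.4182 -0.3422  0.042 ]
hbr [ 0.4203 -0.3615  0.042 ]
bat gap [ 0.5081 -0.0194  0.035 ]
bat rob [ 0.485  -0.0215  0.035 ]
bat low [ 0.4908 -0.0182  0.    ]
bat far [0.5218 0.1682 0.035 ]
batfar rob [0.4964 0.1658 0.035 ]
nut top hole [0.5461 0.0399 0.016 ]
cab base [ 0.5603 -0.0068  0.    ]
cab base2 [0.5694 0.1413 0.    ]
```

servo_tool --pt "0 -0.01 -0.25 0 0 0 0" --pt "0 -0.01 -0.5 0 0 0 0" --pt "0 -0.01 -0.7 0 0 0 0" --pt "0 -0.01 -0.78 0 0 0 0" --pt "0 -0.01 -0.78 0 0 0 0.3" --pt "0 -0.01 -0.78 0 0 0 0.6" --pt "0 -0.01 -0.78 0 0 0 1" --pt "0 -0.01 -0.78 0 0 0 1" --pt "0 -0.01 -0.78 0 0 0 1" --pt "0 -0.01 -0.78 0 0 0 1" --pt "0 -0.01 -0.78 0 0 0 1" --pt "0 -0.01 -0.78 0 0 0 1" --newtons 60

```text
time: 3.95
tool_pos: [0.4665, -0.3556, 0.0114]
tcp_rot: [3.137, 0.11, 0.004]
wrist_force: [-0.6, 0.6, 7.6]
width: 0.294
grip_force: 60.8
```

servo_tool --pt "0 0 0.1 0 0 0 1" --pt "0 0 0.25 0 0 0 1" --pt "0 0 0.4 0 0 0.02 1" --pt "0.03 0.02 0.4 0 0 0.05 1" --pt "0.06 0.04 0.4 0 0 0.08 1" --pt "0.1 0.06 0.4 0 0 0.11 1" --pt "0.13 0.08 0.4 0 0 0.14 1" --pt "0.16 0.1 0.4 0 0 0.17 1" --pt "0.19 0.12 0.4 0 0 0.2 1" --pt "0.22 0.14 0.4 0 0 0.23 1" --pt "0.25 0.16 0.4 0 0 0.26 1" --pt "0.28 0.18 0.4 0 0 0.29 1" --pt "0.31 0.2 0.4 0 0 0.32 1" --pt "0.34 0.25 0.4 0 0 0.36 1" --pt "0.36 0.35 0.4 0 0 0.4 1" --pt "0.37 0.45 0.4 0 0 0.44 1" --pt "0.37 0.55 0.4 0 0 0.457 1" --pt "0.37 0.65 0.4 0 0 0.457 1" --pt "0.37 0.69 0.4 0 0 0.457 1" --pt "0.37 0.69 0.4 0 0 0.457 1"

```text
time: 5.95
tool_pos: [0.5204, -0.2501, 0.0694]
tcp_rot: [-2.292, -2.148, 0.0]
wrist_force: [-0.7, -0.4, -1.8]
width: 0.293
grip_force: 59.6
```

```bash
python3 - <<'E'
from h import *
from scipy.spatial.transform import Rotation as R
s=bot.read_state(); print(s['time'],s['tool_pos'],R.from_rotvec(s['tcp_rot']).as_matrix().round(3)[:,0],s['width'])
for n in('top','scene'):
  a=save(n,n+'3.png')
  for t in('hook_tip','nut_center','gap_mouth'):
    for m in bot.mark_of(t,n)[:2]:
        r,cc=m['at'][0]*384,m['at'][1]*512
        print(n,t,round(m['score'],2),round(r,1),round(cc,1),atz(n,r,cc,.06 if t=='hook_tip' else .008 if t[0]=='n' else 0).round(4))
b=cv2.imread('pics/scene3.png')[180:300,180:300]; a=cv2.imread('pics/top3.png')[130:250,120:240]
cv2.imwrite('pics/c3.png',cv2.resize(np.hstack([a,b]),None,fx=3.3,fy=3.3,interpolation=cv2.INTER_CUBIC))
E
```

```text
5.95 [ 0.52041657 -0.25006849  0.06944611] [0.065 0.998 0.   ] 0.29251407137191837
top hook_tip 0.66 184.8 204.8 [ 0.5354 -0.0445  0.06  ]
top nut_center 0.54 195.2 175.9 [0.5405 0.0505 0.008 ]
top nut_center 0.23 175.4 172.4 [0.6223 0.0654 0.008 ]
top gap_mouth 0.92 195.0 196.5 [ 0.5434 -0.0134  0.    ]
scene hook_tip 0.56 228.5 244.7 [ 0.5316 -0.0457  0.06  ]
scene hook_tip 0.22 137.3 292.8 [ 0.4367 -0.4751  0.06  ]
scene nut_center 0.67 264.4 236.9 [0.5371 0.049  0.008 ]
scene gap_mouth 0.19 172.3 260.3 [ 0.5324 -0.3375  0.    ]
```

View pics/c3.png

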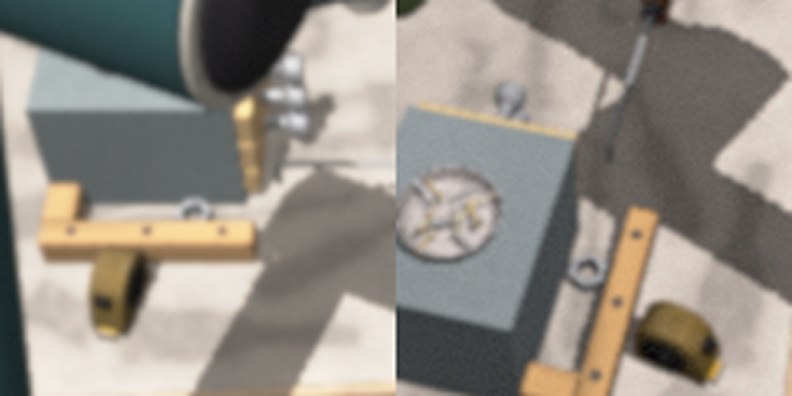

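The top (left) panel has the hook tip's lower end near (284,180) and the nut near (197,209). In the scene (right) panel the tip is at (608,160) and the nut at (587,270).

```bash
python3 - <<'E'
from h import *
T=lambda u,v:((v+.5)/3.3-.5+130,(u+.5)/3.3-.5+120)
S=lambda u,v:((v+.5)/3.3-.5+180,(u-396+.5)/3.3-.5+180)
def tri(a,b):
    o1,d1=ray('top',*a);o2,d2=ray('scene',*b); A=np.stack([d1,-d2],1); k=np.linalg.lstsq(A,o2-o1,rcond=None)[0]
    p,q=o1+k[0]*d1,o2+k[1]*d2; return ((p+q)/2).round(4),np.linalg.norm(p-q).round(4)
print('tip tri',tri(T(284,179),S(608,160)))
for z in(.055,.06,.065): print(z,atz('top',*T(284,179),z).round(4),atz('scene',*S(608,160),z).round(4))
print('nut tri',tri(T(197,209),S(587,270)), atz('scene',*S(587,270),.01).round(4),atz('scene',*S(589,267),.016).round(4))
print('batten',[atz('top',*T(u,v),.035).round(4)[:2] for u,v in((256,222),(84,222),(256,240))],[atz('scene',*S(u,v),.035).round(4)[:2] for u,v in((630,207),(657,211))])
# predicted pixels: tip for grip pose, nut at est
import numpy as np
for X in((.536,.041,.016),(.534,-.0405,.06)):
    a=(px('top',X)-[130,120]+.5)*3.3-.5; b=(px('scene',X)-[180,180]+.5)*3.3-.5; print(X,a[::-1].round(0),b[::-1].round(0)+[396,0])
# ferrule-> tip rod direction
E
```

```text
tip tri (array([ 0.5351, -0.0466,  0.0623]), np.float64(0.0035))
0.055 [ 0.5428 -0.0469  0.055 ] [ 0.5349 -0.0501  0.055 ]
0.06 [ 0.5388 -0.0473  0.06  ] [ 0.5342 -0.0466  0.06  ]
0.065 [ 0.5348 -0.0477  0.065 ] [ 0.5334 -0.0431  0.065 ]
nut tri (array([0.5388, 0.0407, 0.016 ]), np.float64(0.0071)) [0.537  0.0401 0.01  ] [0.535  0.0403 0.016 ]
batten [array([ 0.5092, -0.0194]), array([0.519 , 0.1403]), array([ 0.4885, -0.0196])] [array([ 0.5083, -0.0166]), array([ 0.4836, -0.0168])]
(0.536, 0.041, 0.016) [194. 214.] [588. 268.]
(0.534, -0.0405, 0.06) [277. 183.] [607. 165.]
```

servo_tool --pt "0.002 0.15 0 0 0 0 1" --pt "0.005 0.3 0 0 0 0 1" --pt "0.008 0.45 0 0 0 0 1" --pt "0.01 0.54 0 0 0 0 1" --pt "0.01 0.573 0 0 0 0 1" --pt "0.01 0.573 -0.1 0 0 0 1" --pt "0.01 0.573 -0.2 0 0 0 1" --pt "0.01 0.573 -0.26 0 0 0 1" --pt "0.01 0.573 -0.26 0 0 0 1"

```text
time: 7.25
tool_pos: [0.5197, -0.1648, 0.0273]
tcp_rot: [-2.29, -2.144, 0.004]
wrist_force: [-0.2, 0.5, -1.6]
width: 0.295
grip_force: 59.6
```

```bash
python3 - <<'E'
from h import *
s=bot.read_state(); print(s['time'],s['tool_pos'],s['wrist_force'])
for n in('top','scene'): save(n,n+'4.png')
b=cv2.imread('pics/scene4.png')[210:290,200:290]; a=cv2.imread('pics/top4.png')[160:240,140:230]
cv2.imwrite('pics/c4.png',cv2.resize(np.hstack([a,b]),None,fx=4.4,fy=4.4,interpolation=cv2.INTER_CUBIC))
E
```

```text
7.25 [ 0.5197302 -0.1648318  0.0273353] [-0.18627685  0.49034422 -1.57606586]
```

View pics/c4.png

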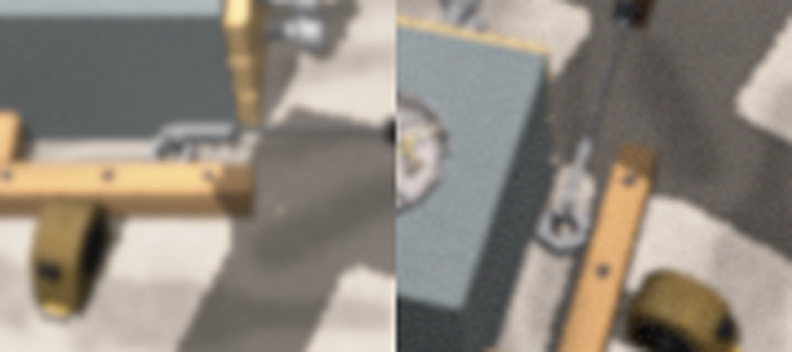

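```bash
python3 - <<'E'
from h import *
for n,X in(('tip',(.5355,.0395,.018)),('bend',(.5355,.0395,.048)),('hole',(.5365,.0405,.016))):
    a=(px('top',X)-[160,140]+.5)*4.4-.5; b=(px('scene',X)-[210,200]+.5)*4.4-.5; print(n,a[::-1].round(0),b[::-1].round(0)+[396,0])
b=cv2.imread('pics/scene4.png')[235:275,220:265]; a=cv2.imread('pics/top4.png')[180:220,170:215]
cv2.imwrite('pics/c5.png',cv2.resize(np.hstack([a,b]),None,fx=8.8,fy=8.8,interpolation=cv2.INTER_CUBIC))
E
```

```text
tip [173. 153.] [565. 221.]
bend [168. 127.] [564. 198.]
hole [172. 154.] [563. 224.]
```

View pics/c5.png

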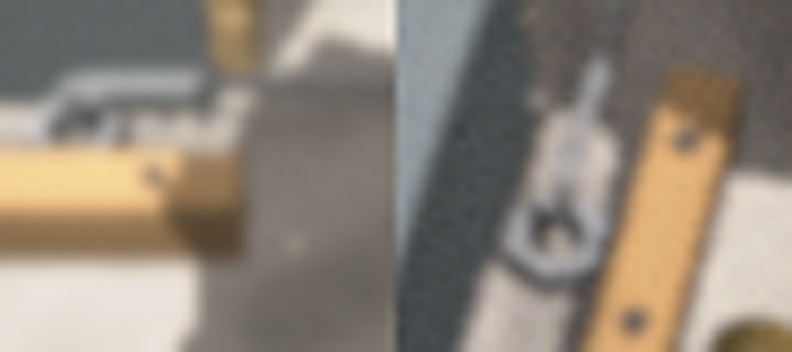

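The close-ups show the bend at about (68,82) in top and (565,190) in scene, with the downturned end centred over the nut's hole between two dark spots. I'll lower it.

servo_tool --pt "0 0 -0.04 0 0 0 1" --pt "0 0 -0.08 0 0 0 1" --pt "0 0 -0.115 0 0 0 1" --pt "0 0 -0.115 0 0 0 1"

```text
time: 7.75
tool_pos: [0.5213, -0.1647, 0.0121]
tcp_rot: [-2.292, -2.147, 0.001]
wrist_force: [-0.0, -0.8, -1.5]
width: 0.298
grip_force: 59.6
```

servo_tool --pt "-0.002 -0.03 0 0 0 0 1" --pt "-0.004 -0.06 0 0 0 0 1" --pt "-0.006 -0.1 0 0 0 0 1" --pt "-0.009 -0.14 0 0 0 0 1" --pt "-0.012 -0.18 0 0 0 0 1" --pt "-0.014 -0.22 0 0 0 0 1" --pt "-0.017 -0.26 0 0 0 0 1" --pt "-0.019 -0.3 0 0 0 0 1" --pt "-0.022 -0.34 0 0 0 0 1" --pt "-0.025 -0.38 0 0 0 0 1" --pt "-0.027 -0.42 0 0 0 0 1" --pt "-0.03 -0.46 0 0 0 0 1" --pt "-0.032 -0.5 0 0 0 0 1" --pt "-0.035 -0.54 0 0 0 0 1" --pt "-0.037 -0.58 0 0 0 0 1" --pt "-0.04 -0.62 0 0 0 0 1" --pt "-0.043 -0.66 0 0 0 0 1" --pt "-0.046 -0.72 0 0 0 0 1" --pt "-0.05 -0.78 0 0 0 0 1" --pt "-0.053 -0.82 0 0 0 0 1"

```text
time: 9.75
tool_pos: [0.5142, -0.2891, 0.0131]
tcp_rot: [2.293, 2.147, -0.0]
wrist_force: [-1.0, 1.3, -1.2]
width: 0.291
grip_force: 59.6
```

```bash
python3 - <<'E'
from h import *
s=bot.read_state(); print(s['time'],s['tool_pos'],s['wrist_force'])
for n in('top','scene'):
  save(n,n+'6.png')
  for m in bot.mark_of('nut_center',n)[:1]:
        r,cc=m['at'][0]*384,m['at'][1]*512; print(n,round(m['score'],2),atz(n,r,cc,.008).round(4))
b=cv2.imread('pics/scene6.png')[190:290,200:300]; a=cv2.imread('pics/top6.png')[150:250,140:240]
cv2.imwrite('pics/c6.png',cv2.resize(np.hstack([a,b]),None,fx=4,fy=4,interpolation=cv2.INTER_CUBIC))
E
```

```text
9.75 [ 0.51416821 -0.28911616  0.0131194 ] [-0.96470756  1.25360501 -1.24017201]
top 0.65 [ 0.5282 -0.0668  0.008 ]
scene 0.48 [ 0.5211 -0.0674  0.008 ]
```

View pics/c6.png

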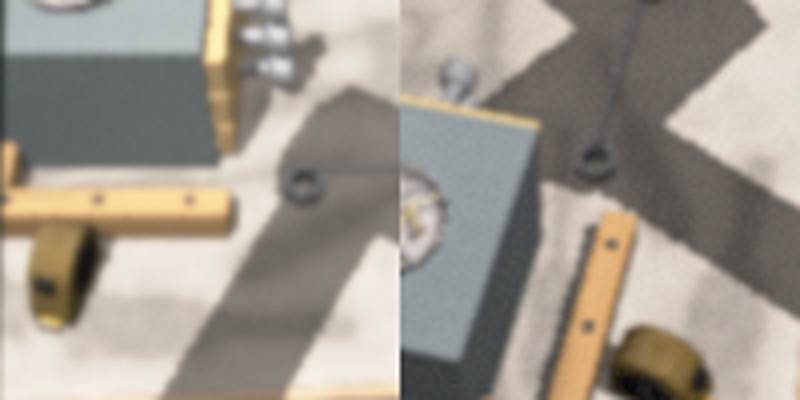

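The nut is out and flat at about (0.524, −0.067), roughly 47 mm outside the mouth. Next I'll free the hook, lift it, and lay it down farther back.

servo_tool --pt "0 0.03 0 0 0 0 1" --pt "0 0.03 0.05 0 0 0 1" --pt "0 0.03 0.1 0 0 0 1" --pt "0 0.03 0.2 0 0 0 1" --pt "0 0.03 0.35 0 0 0 1" --pt "0 0 0.35 0 0 0 1" --pt "-0.01 -0.15 0.35 0 0 0 1" --pt "-0.01 -0.3 0.35 0 0 0 1" --pt "-0.01 -0.45 0.35 0 0 0 1" --pt "-0.01 -0.53 0.35 0 0 0 1" --pt "-0.01 -0.53 0.25 0 0 0 1" --pt "-0.01 -0.53 0.15 0 0 0 1" --pt "-0.01 -0.53 0.06 0 0 0 1" --pt "-0.01 -0.53 0.02 0 0 0 1" --pt "-0.01 -0.53 0 0 0 0 1" --pt "-0.01 -0.53 -0.015 0 0 0 1" --pt "-0.01 -0.53 -0.024 0 0 0 1" --pt "-0.01 -0.53 -0.024 0 0 0 1"

```text
time: 11.75
tool_pos: [0.5128, -0.3666, 0.0114]
tcp_rot: [-2.291, -2.148, -0.001]
wrist_force: [-4.9, 4.6, 9.3]
width: 0.296
grip_force: 61.2
```

servo_tool --pt "0 0 0 0 0 0 0.6" --pt "0 0 0 0 0 0 0.3" --pt "0 0 0 0 0 0 0" --pt "0 0 0 0 0 0 0" --pt "0 0 0 0 0 0 0" --pt "0 0 0 0 0 0 0" --pt "0 0 0.15 0 0 0 0" --pt "0 0 0.4 0 0 0 0" --pt "0 0 0.7 0 0 0 0" --pt "0 -0.1 1 0 0 0 0" --pt "0 -0.3 1 0 0 0 0" --pt "0 -0.6 1 0 0 0 0" --pt "0 -0.6 1 0 0 0 0"

```text
time: 13.05
tool_pos: [0.5125, -0.4626, 0.1603]
tcp_rot: [2.293, 2.142, -0.003]
wrist_force: [0.2, 0.9, 0.1]
width: 0.998
grip_force: 0.0
```

```bash
python3 - <<'E'
from h import *
s=bot.read_state(); print(s['time'],s['tool_pos'],s['wrist_force'],s['width'])
for n in('top','scene'):
  save(n,n+'7.png')
  for t,z in(('nut_center',.008),('hook_grip',.021),('hook_tip',0),('masking_tape_center',.0125),('tape_measure_center',.031)):
   for m in bot.mark_of(t,n)[:1]:
        r,cc=m['at'][0]*384,m['at'][1]*512; print(n,t,round(m['score'],2),atz(n,r,cc,z).round(4))
b=cv2.imread('pics/scene7.png')[110:310,170:330]; a=cv2.imread('pics/top7.png')[110:310,140:400]
cv2.imwrite('pics/c7.png',cv2.resize(np.hstack([a,b]),None,fx=1.9,fy=1.9,interpolation=cv2.INTER_CUBIC))
E
```

```text
13.05 [ 0.51249853 -0.46257705  0.16034972] [0.23670109 0.9043535  0.11583902] 0.9976099498286275
top nut_center 0.43 [ 0.5271 -0.0774  0.008 ]
top hook_grip 0.72 [ 0.5134 -0.3613  0.021 ]
top hook_tip 0.77 [ 0.5376 -0.1611  0.    ]
top masking_tape_center 0.81 [ 0.4676 -0.5291  0.0125]
top tape_measure_center 0.52 [0.4491 0.1035 0.031 ]
scene nut_center 0.38 [ 0.5188 -0.0585  0.008 ]
scene hook_grip 0.69 [ 0.5164 -0.383   0.021 ]
scene masking_tape_center 0.64 [ 0.4407 -0.5153  0.0125]
scene tape_measure_center 0.78 [0.4506 0.1052 0.031 ]
```

View pics/c7.png

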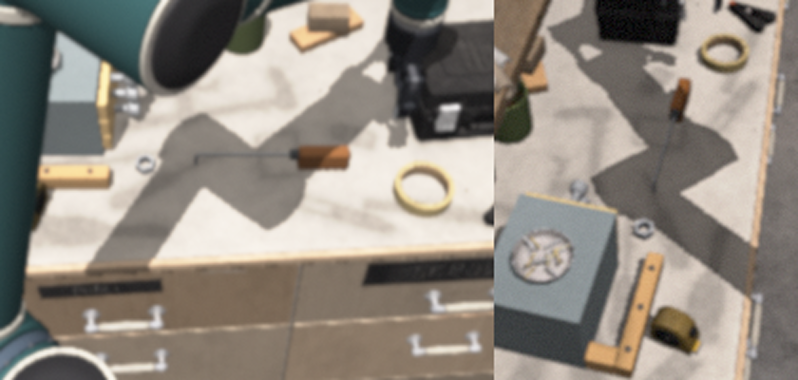

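The nut lies flat outside the mouth, at (147,164) in the top panel and (643,228) in the scene panel. The hook rests upright on the bench clear of the gap, with its handle at (322,157), both bystanders are in place, and the gripper is clear.

```bash
python3 -c "
from workcell import bot
print(bot.finish_job())"
```

```text
the job is handed in; nothing more can be done
None
```

The nut lies flat on the bench about 45 mm outside the gap's mouth, the hook is laid down clear of the gap, the gripper never touched the nut, and the job was handed in at about 13 s; no verdict came back.

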